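# Make up the marking-out kit and the sanding kit

## Robot

A 6-joint arm with a two-finger parallel gripper is mounted at the origin on the work surface; the furniture and walls round the work are solid. World frame = base frame: x ahead of the robot, y to its left, z up, the work surface at z = 0. Lengths are in m, angles in rad, forces in N, time in s.
With the tool pointing down it reaches from about 0.375 to 0.975 m from the base axis. Payload 3.8 kg.
Tool frame: the origin (TCP) lies midway between the tips of the shut fingers; the grasp point (between the pads) lies 19 mm behind it; z points along the fingers, y is the line along which they close (so a half turn about z gives the same grasp; the last joint's range is limited). The gripper opens to 85 mm and grips with 20 to 120 N. Pads are 22 mm wide; open, the fingers measure 114 mm over their backs; the gripper's body (76 mm by 85 mm) begins 54 mm behind the grasp point. The pads swing forward as they close: fully open they stand 13 mm farther back than shut.
Start: joints at [-1.274, 0.264, 1.604, -0, 1.274, -0.037], TCP at [0.221, -0.638, 0.231] pointing down, gripper open.
Joint ranges: [-2.63, 2.63], [-0.94, 2.18], [0.31, 2.57], [-1.31, 4.45], [0, 2.66], [-2.55, 2.55]. Speed limits (rad/s): [2.57, 2.57, 3.14, 3.14, 3.14, 3.14].

## Interface

Orientations are given as a rotation vector (axis times angle).
In Python, from workcell import read_state, vision, ticket gives the robot as it stands. The module is installed in compiled form; this text tells all that it offers.
- The arm moves only by the tool jog_arm, never from a script. Its arguments are lists of equal length, an entry for each row: "turn": the turn, a rotation vector about the tool's x, y, z in rad, a list of three; "delta_pos": the shift along the tool's x, y, z in m, a list of three; "gripper": the finger opening in m, from 0 to 0.0854. In form: {"turn": [[rx, ry, rz], ...], "delta_pos": [[dx, dy, dz], ...], "gripper": [gripper, ...]}. A call has 1 to 20 rows; each row shifts and turns the commanded pose from where the row before left it, along the tool's axes as they then stand; what a row does not reach is not made up. A row lasts 1/12 s, in which the tool goes at most 41.7 mm and 7.16 degrees, less where a joint would pass 70% of its speed; a pose out of reach is approached as far as the arm can. A call with a gripper value outside its range is refused whole. The fingers move at their own pace and stop on an object; "grip_force" is the grip in N (left out, the last holds). Time passes only in rows, so rows that do not move let the fingers close. It gives the time, the measured TCP pose, the force, the opening and the grip force at its end, in the units of the state.
- read_state(): the state, without advancing time (a new reading comes with each control period).
- vision.read_camera(name): name is "side" or "top"; returns the picture (400x640x3 uint8, red, green, blue); there is no depth.
- vision.calibration(name): a dict with "vfov" (degrees; the focal length in pixels is half the picture's height over the tangent of half this angle, whatever the lens; pixels are square), "cx", "cy" (the principal point, pixels), "R" (3x3) and "t" (3): a world point X has camera coordinates R X + t. Camera axes: x right, y down, z forward; pixel columns grow to the right and rows downward; lengths in m; the calibration is good to about 2 mm. A picture is of the moment at which its call begins. calibration takes no time and is no camera call.
- ticket.finish_job(): hands the job in; it is judged then, once.
The state is a dict: "time": time; "q": joint angles; "joint_vel": joint speeds; "joint_torque": joint torques, N m; "tool_pos": TCP position; "tcp_rot": TCP orientation; "wrist_force": force on the tool from outside, world axes, zero at the start; "torque": the same for the moment, N m; "width": opening from 0.0 (shut) to 1.0 (fully open); "grip_force": force on a finger pad.
Only numpy, scipy, OpenCV 4.12 (cv2) and the standard library are available. Lean on these libraries where they do the work, as an engineer would, in place of code of your own. Each camera call takes 0.05 s, during which the arm holds its last target. There are 200 camera calls.

## Task

Make up two kits from the stock laid out on the bench. Into the longer tray, with one long and one short pocket, goes the marking-out kit: the long, flat offcut in the long pocket and the tape measure, standing upright as it is now, in the short one. Into the squarer tray goes the sanding kit: the cork sanding block in the wide pocket and the short, thick offcut in the narrow one; everything is to sit flat on the floor of its own pocket.

Things in the scene. Friction and masses are not known exactly. Their poses are not given: they have to be found in the camera images.
- long_offcut: Long, flat offcut of dark reddish hardwood, a plain bar 45 x 170 x 20 mm (x, y, z). Origin at the centre of its underside, y along its length, z up. Lies flat; about 0.12 kg.
- short_offcut: Short, thick offcut of the same dark hardwood, a plain bar 40 x 130 x 30 mm (x, y, z). Origin at the centre of its underside, y along its length, z up. Lies flat; about 0.13 kg.
- tape_measure: Yellow steel tape measure standing on its base, 36 x 78 x 63 mm (x, y, z); the case's flat sides are 36 mm apart across x; the case spans y = -29 to +39 mm, 63 mm high, its low metal tongue reaches to y = -39 mm. Origin at the centre of the underside of the whole, z up. About 0.22 kg. Either way round is right in its pocket.
- sanding_block: Tan cork sanding block with abrasive paper below, 62 x 113 x 31 mm (x, y, z). Origin at the centre of its underside, y along its length, z up. About 0.08 kg.
- marking_tray: Longer tray, a fixed board 151 x 206 mm (x, y), cork floor 8 mm, frame top 14 mm above the bench (pockets 6 mm deep, a 14 mm bar between them). Origin: centre of underside; z up, y along the pockets. Long pocket 65 x 190 mm, centred at x = -35, y = 0 mm: for the long offcut. Short pocket 56 x 98 mm, centred at x = +39.5, y = 0 mm: for the tape measure.
- sanding_tray: Squarer tray, a fixed board 172 x 166 mm (x, y), cork floor 8 mm, frame top 14 mm above the bench (pockets 6 mm deep, a 14 mm bar between them). Origin: centre of underside; z up, y along the pockets. Wide pocket 82 x 133 mm, centred at x = -37, y = 0 mm: for the sanding block. Narrow pocket 60 x 150 mm, centred at x = +48, y = 0 mm: for the short offcut.

How it is judged:
At the end, for the whole second after the job is handed in: Each of the four things is in its own pocket as the goal says: within 12 mm of the pocket's centre along each side, on its floor (within 4 mm), level (within 0.08 rad), in line with the pocket (within 0.25 rad, either way round), released and at rest (x of long_offcut in the frame of marking_tray between -0.047 and -0.023 m and y of long_offcut in the frame of marking_tray between -0.012 and 0.012 m and z of long_offcut in the frame of marking_tray between 0.004 and 0.012 m and angle between each of long_offcut, tape_measure, sanding_block, short_offcut's own z axis and vertical below 0.08 rad and angle between the y axis of each of long_offcut, tape_measure and the y axis of marking_tray, either way round below 0.25 rad and linear speed of each of long_offcut, tape_measure, sanding_block, short_offcut below 0.02 m/s and angular speed of each of long_offcut, tape_measure, sanding_block, short_offcut below 0.1 rad/s and x of tape_measure in the frame of marking_tray between 0.0275 and 0.0515 m and y of tape_measure in the frame of marking_tray between -0.012 and 0.012 m and z of tape_measure in the frame of marking_tray between 0.004 and 0.012 m and x of sanding_block in the frame of sanding_tray between -0.049 and -0.025 m and y of sanding_block in the frame of sanding_tray between -0.012 and 0.012 m and z of sanding_block in the frame of sanding_tray between 0.004 and 0.012 m and angle between the y axis of each of sanding_block, short_offcut and the y axis of sanding_tray, either way round below 0.25 rad and x of short_offcut in the frame of sanding_tray between 0.036 and 0.06 m and y of short_offcut in the frame of sanding_tray between -0.012 and 0.012 m and z of short_offcut in the frame of sanding_tray between 0.004 and 0.012 m); the robot touches nothing.
It also fails if it takes over 104 s, if anything falls off the work surface, if the arm or the gripper's body presses on something with over 40 N, if the wrist force passes 120 N, or if a joint passes its speed limit or range.

## Working session

There is one attempt and no reset: what is moved stays moved. The work goes in short steps, Python scripts to look and compute and a tool call to move; the robot and the scene stay as the last step left them, time stands still between calls to the robot, and variables do not carry over. Pictures are saved under pics/ and viewed, at most 14 in all, crops included, and the job is handed in when it is done.

Besides the shell and the picture viewer there is one more tool, called after ">>>" as name(argument=value, ...) on one line, values as JSON. jog_arm: Moves the arm, as the interface text tells. Its arguments: {"type":"object","properties":{"turn":{"type":"array","items":{"type":"array","items":{"type":"number"}}},"delta_pos":{"type":"array","items":{"type":"array","items":{"type":"number"}}},"gripper":{"type":"array","items":{"type":"number"}},"grip_force":{"type":"number"}},"required":["turn","delta_pos","gripper"]}

```bash
mkdir -p pics
python3 - <<'E'
from workcell import read_state, vision
import cv2
for n in("top","side"):
    im=vision.read_camera(n); cv2.imwrite(f"pics/{n}0.png",im[:,:,::-1]); c=vision.calibration(n); print(n,c)
print(read_state())
E
```

```text
top {'vfov': 56.086941894271355, 'cx': 314.3384041715577, 'cy': 199.53025008518222, 'R': array([[ 0.01918569, -0.99972327,  0.01361251],
       [-0.9863695 , -0.02115132, -0.16318035],
       [ 0.16342312, -0.01029624, -0.98650234]]), 't': array([-0.03295425,  0.46396966,  1.10083532])}
side {'vfov': 42.432186855575566, 'cx': 322.4246714739062, 'cy': 197.25829285161578, 'R': array([[-0.98742428, -0.15659324, -0.02172217],
       [-0.07395696,  0.57898308, -0.81197842],
       [ 0.1397271 , -0.8001607 , -0.58328311]]), 't': array([0.4559647, 0.0515359, 1.2155626])}
{'time': 0.1, 'q': array([-1.27390181e+00,  2.64713043e-01,  1.60525150e+00,  1.86354976e-05,
        1.27371095e+00, -3.68833626e-02]), 'joint_vel': array([ 0.00122141, -0.00076954, -0.00385121,  0.00214057, -0.00136497,
        0.00172226]), 'joint_torque': array([-3.48554295e-04, -5.16707754e+01, -3.68588805e+01, -3.68695692e-05,
        6.31473114e-03, -6.42742793e-05]), 'tool_pos': array([ 0.22095839, -0.63710103,  0.2300552 ]), 'tcp_rot': array([-3.09590697e+00, -5.21514740e-01,  3.96138664e-04]), 'wrist_force': array([-0.7287977 ,  0.00776462, -0.74143691]), 'torque': array([-0.00062707,  0.01095651,  0.03094733]), 'grip_force': 0.0, 'width': 1.0011398197363888}
```

View pics/top0.png

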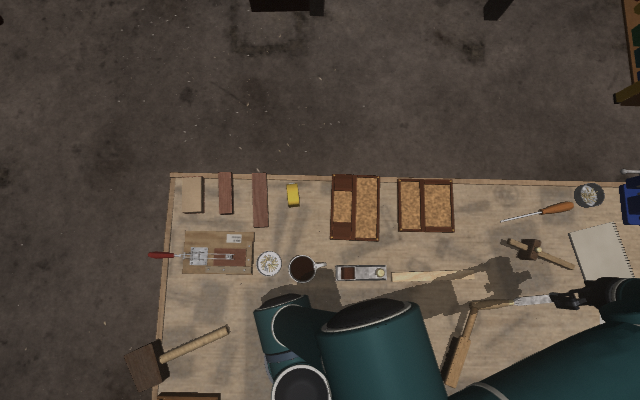

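View pics/side0.png

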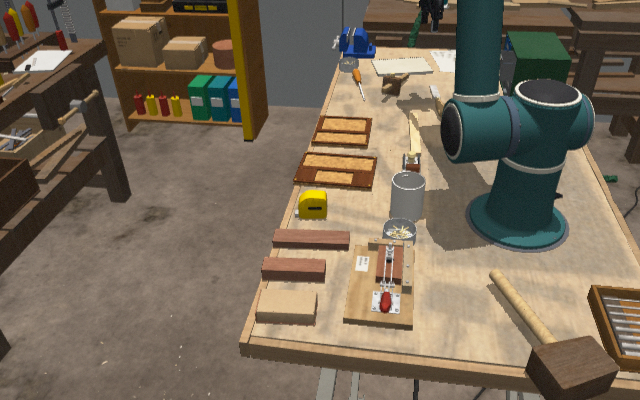

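Top view: cork block (192,195), short offcut (225,192), long offcut (260,200), tape (293,195), marking tray (355,208), sanding tray (426,205). I'll enlarge and build masks.

```bash
cat > h.py <<'E'
from workcell import read_state, vision
import cv2, numpy as np
def ray(n,uv,z):
    c=vision.calibration(n); f=200/np.tan(np.radians(c['vfov']/2))
    R=np.array(c['R']); C=-R.T@c['t']
    uv=np.atleast_2d(uv).astype(float)
    d=np.c_[(uv[:,0]-c['cx'])/f,(uv[:,1]-c['cy'])/f,np.ones(len(uv))]@R
    return C+d*((z-C[2])/d[:,2])[:,None]
def proj(n,X):
    c=vision.calibration(n); f=200/np.tan(np.radians(c['vfov']/2))
    p=np.atleast_2d(X)@np.array(c['R']).T+c['t']
    return np.c_[c['cx']+f*p[:,0]/p[:,2],c['cy']+f*p[:,1]/p[:,2]]
E
python3 - <<'E'
from h import *
im=cv2.imread("pics/top0.png")
for n in("top","side"):
    c=vision.calibration(n); print(n,-c['R'].T@c['t'])
cv2.imwrite("pics/crop1.png",cv2.resize(im[165:250,165:325],None,fx=5,fy=5,interpolation=cv2.INTER_CUBIC))
cv2.imwrite("pics/crop2.png",cv2.resize(im[165:250,320:465],None,fx=5,fy=5,interpolation=cv2.INTER_CUBIC))
hsv=cv2.cvtColor(im,cv2.COLOR_BGR2HSV)
for p in [(192,195),(187,205),(225,190),(260,200),(293,195),(293,204),(345,205),(367,205),(335,185),(426,205),(210,200),(275,190),(310,220)]: print(p,hsv[p[1],p[0]])
E
```

```text
top [ 0.27837583 -0.01179709  1.16213594]
side [0.28419502 1.014208   0.76076772]
(192, 195) [ 15  78 160]
(187, 205) [ 15  77 155]
(225, 190) [  9 110 114]
(260, 200) [  9 106 103]
(293, 195) [ 25 161 187]
(293, 204) [ 21 161  87]
(345, 205) [ 15 125 157]
(367, 205) [ 15 125 149]
(335, 185) [ 10 153  70]
(426, 205) [ 15 128 132]
(210, 200) [ 15  62 151]
(275, 190) [ 16  71 148]
(310, 220) [ 16  75 147]
```

View pics/crop1.png

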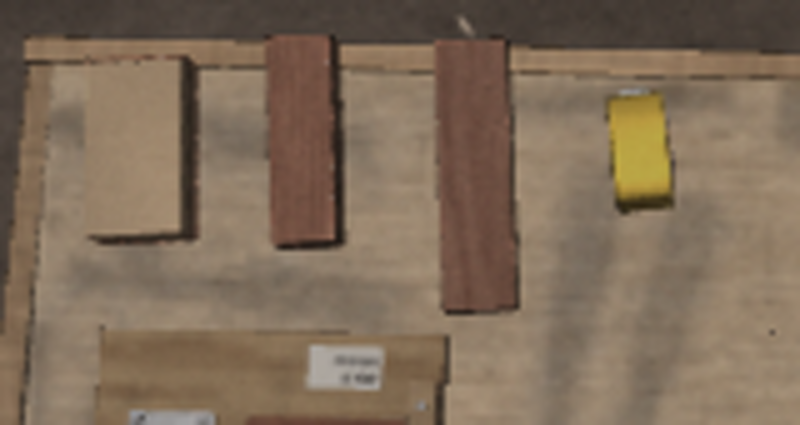

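View pics/crop2.png

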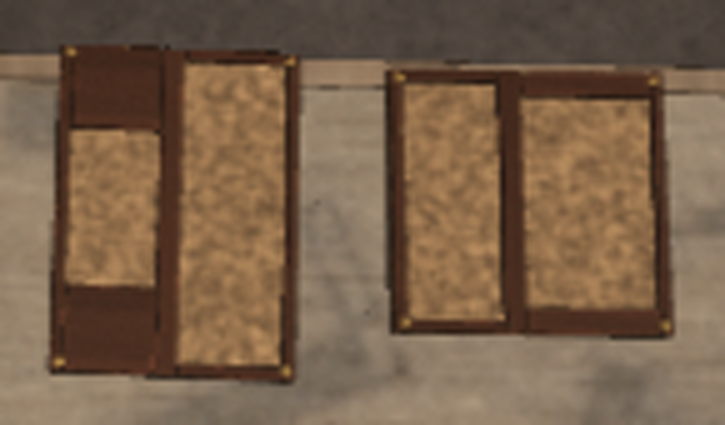

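The crops show clear corners: block top (90,58)-(184,235), short (267,37)-(334,241), long (435,40)-(517,308), tape (610,97)-(672,195), and the tray frames. Casting them onto their top heights.

```bash
python3 - <<'E'
from h import *
D={'block':((165,165),.031,[(89,58),(183,57),(185,235),(87,237)]),
'short':((165,165),.030,[(267,37),(331,37),(334,241),(273,243)]),
'long':((165,165),.020,[(435,40),(506,40),(517,308),(443,312)]),
'tape':((165,165),.063,[(610,97),(662,95),(672,195),(617,198)]),
'mtray':((320,165),.014,[(64,46),(299,57),(293,380),(52,372)]),
'mlong':((320,165),.008,[(181,65),(283,68),(281,365),(176,362)]),
'mshort':((320,165),.008,[(72,129),(159,131),(155,286),(67,284)]),
'stray':((320,165),.014,[(388,70),(663,72),(673,335),(393,332)]),
'snarrow':((320,165),.008,[(404,85),(496,85),(502,321),(406,318)]),
'swide':((320,165),.008,[(523,99),(653,99),(655,308),(524,306)])}
for k,(o,z,p) in D.items():
    uv=(np.array(p)+.5)/5-.5+o
    X=ray('top',uv,z); s=[np.linalg.norm(X[i]-X[i-1])*1000 for i in range(4)]
    a=X[0]+X[1]-X[2]-X[3]
    print(k,X.mean(0).round(4),'sides',np.round(s),'yaw of long axis from +x',round(np.arctan2(a[1],a[0]),3))
print(read_state()['tool_pos'])
E
python3 - <<'E'
import cv2
im=cv2.imread("pics/side0.png")
cv2.imwrite("pics/s1.png",cv2.resize(im[105:330,240:390],None,fx=2.6,fy=2.6,interpolation=cv2.INTER_CUBIC))
E
```

```text
block [0.4754 0.3502 0.031 ] sides [111.  57. 110.  59.] yaw of long axis from +x 0.072
short [0.4824 0.2503 0.03  ] sides [128.  39. 127.  37.] yaw of long axis from +x 0.079
long [0.4648 0.1446 0.02  ] sides [170.  44. 168.  45.] yaw of long axis from +x 0.078
tape [0.4763 0.0415 0.063 ] sides [61. 31. 61. 33.] yaw of long axis from +x 0.112
mtray [ 0.4482 -0.1501  0.014 ] sides [204. 148. 202. 147.] yaw of long axis from +x -0.026
mlong [ 0.4488 -0.184   0.008 ] sides [187.  64. 187.  65.] yaw of long axis from +x -0.015
mshort [ 0.4511 -0.1111  0.008 ] sides [98. 55. 98. 54.] yaw of long axis from +x -0.022
stray [ 0.4596 -0.3691  0.014 ] sides [164. 173. 165. 173.] yaw of long axis from +x -0.001
snarrow [ 0.4593 -0.3226  0.008 ] sides [147.  58. 149.  59.] yaw of long axis from +x -0.006
swide [ 0.4605 -0.4083  0.008 ] sides [131.  82. 132.  81.] yaw of long axis from +x -0.027
[ 0.22095839 -0.63710103  0.2300552 ]
```

View pics/s1.png

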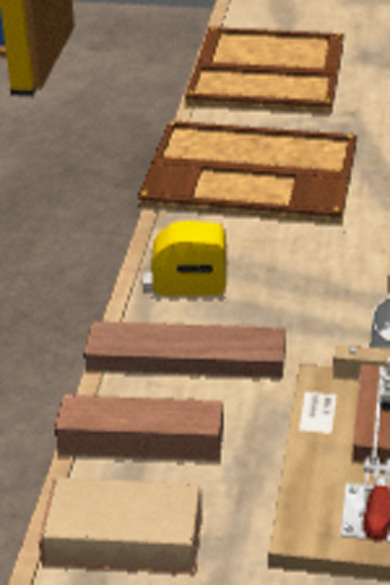

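Sizes agree with the stated ones within ~3 mm; the side crop shows the tape with its tongue to the far side (143,283), and its case base from (155,292) to (226,297). Now checking with the side view and working out the first move.

```bash
cat >> h.py <<'E'
def go(xyz,yaw,n=1):
    "turn about tool z, then tool-frame shift, from the pose now (tool down)"
    from scipy.spatial.transform import Rotation as Ro
    s=read_state(); R=Ro.from_rotvec(s['tcp_rot']).as_matrix()
    y0=np.arctan2(R[1,0],R[0,0]); d=np.array(xyz)-s['tool_pos']
    A=np.array([[np.cos(yaw),np.sin(yaw),0],[np.sin(yaw),-np.cos(yaw),0],[0,0,-1]])
    print('yaw',y0.round(3),'tilt',R[:,2].round(3),'turn z',round(y0-yaw,3),'shift',(A.T@d).round(4),'pos',s['tool_pos'].round(4),'w',round(s['width']*85,1),'F',s['wrist_force'].round(1),'t',s['time'])
E
python3 - <<'E'
from h import *
o=(240,105); g=lambda p:(np.array(p)+.5)/2.6-.5+o
print('tape base',ray('side',g([(155,292),(226,297)]),0.).round(4))
print('tape top near edge',ray('side',g([(226,231)]),.06).round(4))
print('tongue tip',ray('side',g([(145,290)]),0.).round(4))
print('long top',ray('side',g([(90,323),(285,328),(285,357),(86,352)]),.02).round(4))
print('block top',ray('side',g([(55,480),(199,485),(198,545),(42,540)]),.031).round(4))
print('short top',ray('side',g([(62,397),(222,402),(220,437),(58,432)]),.03).round(4))
print('mtray',ray('side',g([(169,123),(356,136),(342,217),(138,200)]),.014).mean(0).round(4))
print('stray',ray('side',g([(208,29),(343,35),(333,110),(185,101)]),.014).mean(0).round(4))
go((.465,.145,.2),.078)
E
```

```text
tape base [[ 0.5089  0.0581  0.    ]
 [ 0.4426  0.057  -0.    ]]
tape top near edge [[0.4446 0.0368 0.06  ]]
tongue tip [[0.5187 0.0563 0.    ]]
long top [[0.5511 0.134  0.02  ]
 [0.3811 0.1186 0.02  ]
 [0.3767 0.1568 0.02  ]
 [0.5454 0.1726 0.02  ]]
block top [[0.5301 0.3325 0.031 ]
 [0.422  0.3228 0.031 ]
 [0.4131 0.3803 0.031 ]
 [0.5244 0.3911 0.031 ]]
short top [[0.5481 0.2411 0.03  ]
 [0.4191 0.2297 0.03  ]
 [0.4145 0.2694 0.03  ]
 [0.5411 0.2809 0.03  ]]
mtray [ 0.447  -0.1435  0.014 ]
stray [ 0.4572 -0.3601  0.014 ]
yaw 0.334 tilt [-0.001  0.002 -1.   ] turn z 0.256 shift [ 0.3042 -0.7607  0.0301] pos [ 0.221  -0.6371  0.2301] w 85.1 F [-0.7  0.  -0.7] t 0.1
```

>>> jog_arm(turn=[[0,0,0.085],[0,0,0.085],[0,0,0.085],[0,0,0],[0,0,0],[0,0,0],[0,0,0],[0,0,0],[0,0,0],[0,0,0],[0,0,0],[0,0,0],[0,0,0]], delta_pos=[[0,0,0],[0,0,0],[0,0,0],[0.03,-0.028,0],[0.03,-0.028,0],[0.03,-0.028,0],[0.03,-0.028,0],[0.03,-0.028,0],[0.03,-0.028,0],[0.03,-0.028,0],[0.03,-0.028,0],[0.03,-0.028,0],[0.03,-0.028,0]], gripper=[0.085,0.085,0.085,0.085,0.085,0.085,0.085,0.085,0.085,0.085,0.085,0.085,0.085], grip_force=40)

```text
time: 1.18
tool_pos: [0.4989, -0.3331, 0.2309]
tcp_rot: [-3.139, -0.124, 0.001]
wrist_force: [0.8, -0.5, 0.2]
width: 1.0
grip_force: 0.0
```

>>> jog_arm(turn=[[0,0,0],[0,0,0],[0,0,0],[0,0,0],[0,0,0],[0,0,0],[0,0,0],[0,0,0],[0,0,0],[0,0,0],[0,0,0],[0,0,0],[0,0,0],[0,0,0]], delta_pos=[[0,-0.04,0],[0,-0.04,0],[0,-0.04,0],[0,-0.04,0],[0,-0.04,0],[0,-0.04,0],[0,-0.04,0],[0,-0.04,0],[0,-0.04,0],[0,-0.04,0],[0,-0.04,0],[0,-0.04,0],[0,0,0],[0,0,0]], gripper=[0.085,0.085,0.085,0.085,0.085,0.085,0.085,0.085,0.085,0.085,0.085,0.085,0.085,0.085])

```text
time: 2.35
tool_pos: [0.4596, 0.1454, 0.2308]
tcp_rot: [3.138, 0.132, -0.001]
wrist_force: [-0.5, 0.0, -0.2]
width: 0.993
grip_force: 0.0
```

```bash
python3 -c "
from h import *
go((.465,.145,.003),.078); print(read_state()['q'].round(2))"
```

```text
yaw 0.084 tilt [-0.001 -0.    -1.   ] turn z 0.006 shift [0.0054 0.0008 0.2278] pos [0.4596 0.1454 0.2308] w 84.4 F [-0.5  0.  -0.2] t 2.35
[ 0.25 -0.11  2.   -0.    1.25  1.74]
```

>>> jog_arm(turn=[[0,0,0],[0,0,0],[0,0,0],[0,0,0],[0,0,0],[0,0,0],[0,0,0],[0,0,0],[0,0,0],[0,0,0],[0,0,0],[0,0,0],[0,0,0],[0,0,0],[0,0,0],[0,0,0],[0,0,0],[0,0,0]], delta_pos=[[0.005,0.001,0.03],[0,0,0.03],[0,0,0.03],[0,0,0.03],[0,0,0.03],[0,0,0.03],[0,0,0.03],[0,0,0.01],[0,0,0.006],[0,0,0],[0,0,0],[0,0,0],[0,0,0],[0,0,0],[0,0,0],[0,0,0],[0,0,0],[0,0,0]], gripper=[0.085,0.085,0.085,0.085,0.085,0.085,0.085,0.085,0.085,0.085,0.03,0.03,0.03,0.03,0.03,0.03,0.03,0.03], grip_force=40)

```text
time: 3.85
tool_pos: [0.4673, 0.1435, 0.0073]
tcp_rot: [-3.138, -0.124, -0.006]
wrist_force: [-1.1, -0.9, 5.7]
width: 0.512
grip_force: 41.2
```

```bash
python3 -c "
from h import *
go((.449,-.183,.13),-.02)"
```

```text
yaw 0.079 tilt [ 0.004  0.001 -1.   ] turn z 0.099 shift [-0.0118  0.3268 -0.1227] pos [0.4673 0.1435 0.0073] w 43.6 F [-1.1 -0.9  5.7] t 3.85
```

>>> jog_arm(turn=[[0,0,0],[0,0,0],[0,0,0],[0,0,0],[0,0,0],[0,0,0],[0,0,0]], delta_pos=[[0,0,-0.01],[0,0,-0.02],[0,0,-0.03],[0,0,-0.03],[0,0,-0.03],[0,0,0],[0,0,0]], gripper=[0.03,0.03,0.03,0.03,0.03,0.03,0.03])

```text
time: 4.43
tool_pos: [0.4673, 0.1435, 0.1283]
tcp_rot: [-3.138, -0.124, -0.009]
wrist_force: [-0.8, 0.6, -1.3]
width: 0.516
grip_force: 41.6
```

```bash
python3 -c "
from h import *
go((.449,-.183,.13),-.02)
p=proj('side',read_state()['tool_pos'])[0]; print(p)
u,v=p.astype(int); im=vision.read_camera('side')[v-60:v+50,u-70:u+70,::-1]
cv2.imwrite('pics/g1.png',cv2.resize(im,None,fx=5,fy=5,interpolation=cv2.INTER_CUBIC))"
```

```text
yaw 0.079 tilt [ 0.006  0.001 -1.   ] turn z 0.099 shift [-0.0118  0.3268 -0.0017] pos [0.4673 0.1435 0.1283] w 43.9 F [-0.8  0.6 -1.3] t 4.4333
[307.90799944 195.29011905]
```

View pics/g1.png

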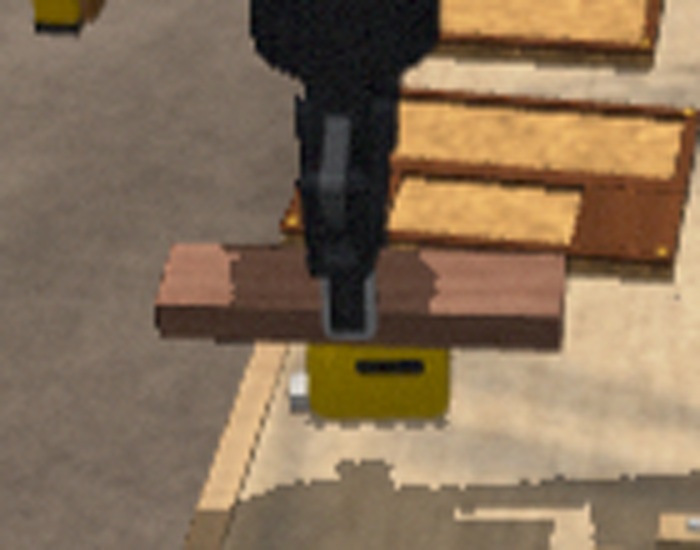

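Bar held level with its tips well above its underside (tip row 335, bar underside 347). Carrying over the long pocket.

>>> jog_arm(turn=[[0,0,0.099],[0,0,0],[0,0,0],[0,0,0],[0,0,0],[0,0,0],[0,0,0],[0,0,0],[0,0,0],[0,0,0],[0,0,0],[0,0,0],[0,0,0]], delta_pos=[[0,0,0],[-0.001,0.036,0],[-0.001,0.036,0],[-0.001,0.036,0],[-0.001,0.036,0],[-0.001,0.036,0],[-0.001,0.036,0],[-0.001,0.036,0],[-0.001,0.036,0],[-0.001,0.036,0],[0,0.003,0],[0,0,0],[0,0,0]], gripper=[0.03,0.03,0.03,0.03,0.03,0.03,0.03,0.03,0.03,0.03,0.03,0.03,0.03])

```text
time: 5.57
tool_pos: [0.4483, -0.1831, 0.1235]
tcp_rot: [-3.139, 0.034, 0.005]
wrist_force: [-0.4, -0.1, -1.6]
width: 0.514
grip_force: 41.8
```

```bash
python3 -c "
from h import *
go((.452,-.183,.018),-.02)"
```

```text
yaw -0.022 tilt [-0.003  0.002 -1.   ] turn z -0.002 shift [ 0.0037 -0.0002  0.1055] pos [ 0.4483 -0.1831  0.1235] w 43.7 F [-0.4 -0.1 -1.6] t 5.5667
```

>>> jog_arm(turn=[[0,0,0],[0,0,0],[0,0,0],[0,0,0],[0,0,0],[0,0,0],[0,0,0]], delta_pos=[[0.003,0,0.02],[0,0,0.025],[0,0,0.025],[0,0,0.02],[0,0,0.01],[0,0,0],[0,0,0]], gripper=[0.03,0.03,0.03,0.03,0.03,0.03,0.03])

```text
time: 6.15
tool_pos: [0.4524, -0.1826, 0.0248]
tcp_rot: [-3.141, 0.029, 0.003]
wrist_force: [0.4, 0.1, -1.3]
width: 0.518
grip_force: 41.8
```

```bash
python3 -c "
from h import *
go((.452,-.183,.018),-.02)"
```

```text
yaw -0.019 tilt [-0.002  0.001 -1.   ] turn z 0.001 shift [-0.0004  0.0004  0.0068] pos [ 0.4524 -0.1826  0.0248] w 44.1 F [ 0.4  0.1 -1.3] t 6.15
```

>>> jog_arm(turn=[[0,0,0],[0,0,0],[0,0,0],[0,0,0]], delta_pos=[[0,0,0.004],[0,0,0.004],[0,0,0],[0,0,0]], gripper=[0.03,0.03,0.03,0.03])

```text
time: 6.48
tool_pos: [0.4532, -0.184, 0.0178]
tcp_rot: [3.141, -0.032, 0.001]
wrist_force: [-0.5, -0.3, -1.5]
width: 0.517
grip_force: 41.8
```

```bash
python3 -c "
from h import *
go((.452,-.183,.018),-.02)"
```

```text
yaw -0.02 tilt [ 0.001 -0.    -1.   ] turn z -0.0 shift [-0.0012 -0.001  -0.0002] pos [ 0.4532 -0.184   0.0178] w 44.0 F [-0.5 -0.3 -1.5] t 6.4833
```

>>> jog_arm(turn=[[0,0,0],[0,0,0],[0,0,0],[0,0,0],[0,0,0],[0,0,0],[0,0,0],[0,0,0],[0,0,0],[0,0,0],[0,0,0],[0,0,0]], delta_pos=[[0,0,0.002],[0,0,0],[0,0,0],[0,0,0],[0,0,0],[0,0,0],[0,0,-0.02],[0,0,-0.03],[0,0,-0.03],[0,0,-0.03],[0,0,-0.03],[0,0,0]], gripper=[0.03,0.03,0.06,0.06,0.06,0.06,0.06,0.06,0.085,0.085,0.085,0.085])

```text
time: 7.48
tool_pos: [0.4572, -0.1859, 0.1624]
tcp_rot: [3.136, -0.032, 0.018]
wrist_force: [1.3, 0.5, 0.4]
width: 0.992
grip_force: 0.0
```

```bash
python3 -c "
from h import *
go((.476,.041,.018),.08)"
```

```text
yaw -0.02 tilt [ 0.011 -0.005 -1.   ] turn z -0.1 shift [ 0.0368 -0.2247  0.1444] pos [ 0.4572 -0.1859  0.1624] w 84.3 F [1.3 0.5 0.4] t 7.4833
```

>>> jog_arm(turn=[[0,0,-0.1],[0,0,0],[0,0,0],[0,0,0],[0,0,0],[0,0,0],[0,0,0],[0,0,0],[0,0,0],[0,0,0],[0,0,0]], delta_pos=[[0,0,0],[0.006,-0.032,0],[0.006,-0.032,0],[0.006,-0.032,0],[0.006,-0.032,0],[0.006,-0.032,0],[0.005,-0.032,0],[0,-0.032,0],[0,0,0],[0,0,0],[0,0,0]], gripper=[0.085,0.085,0.085,0.085,0.085,0.085,0.085,0.085,0.085,0.085,0.085])

```text
time: 8.4
tool_pos: [0.4697, 0.042, 0.155]
tcp_rot: [3.138, 0.127, -0.001]
wrist_force: [-0.4, 0.4, 0.7]
width: 0.989
grip_force: 0.0
```

```bash
python3 -c "
from h import *
go((.476,.041,.018),.08)
im=vision.read_camera('top')[165:250,320:465,::-1]
cv2.imwrite('pics/t2.png',cv2.resize(im,None,fx=5,fy=5,interpolation=cv2.INTER_CUBIC))"
```

```text
yaw 0.081 tilt [-0.    -0.001 -1.   ] turn z 0.001 shift [0.0062 0.0015 0.137 ] pos [0.4697 0.042  0.155 ] w 84.1 F [-0.4  0.4  0.7] t 8.4
```

View pics/t2.png

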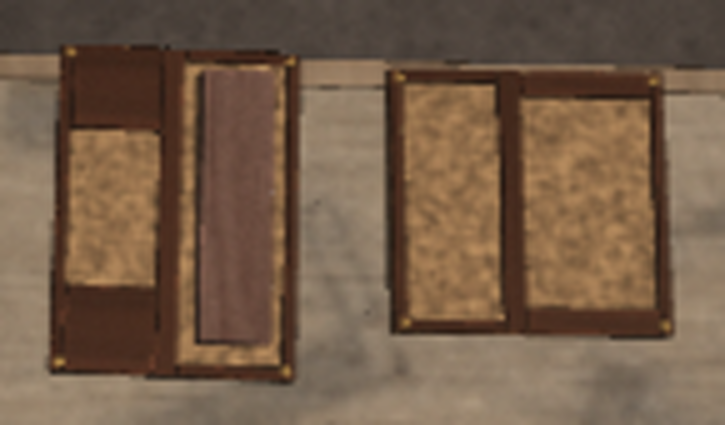

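The bar lies in the long pocket (203–274, 68–341 in the crop), a bit toward the far end; I'll measure it while grasping the tape.

>>> jog_arm(turn=[[0,0,0],[0,0,0],[0,0,0],[0,0,0],[0,0,0],[0,0,0],[0,0,0],[0,0,0],[0,0,0],[0,0,0],[0,0,0],[0,0,0],[0,0,0],[0,0,0],[0,0,0],[0,0,0]], delta_pos=[[0.004,0.001,0.02],[0,0,0.03],[0,0,0.03],[0,0,0.03],[0,0,0.02],[0,0,0.006],[0,0,0],[0,0,0],[0,0,0],[0,0,0],[0,0,0],[0,0,0],[0,0,0],[0,0,0],[0,0,0],[0,0,0]], gripper=[0.085,0.085,0.085,0.085,0.085,0.085,0.085,0.085,0.02,0.02,0.02,0.02,0.02,0.02,0.02,0.02], grip_force=50)

```text
time: 9.78
tool_pos: [0.475, 0.0419, 0.0206]
tcp_rot: [-3.139, -0.126, -0.003]
wrist_force: [-1.8, 0.8, 5.2]
width: 0.392
grip_force: 48.7
```

```bash
python3 -c "
from h import *
P=(np.array([(199,68),(274,69),(274,341),(199,342)])+.5)/5-.5+(320,165)
X=ray('top',P,.028);print(X.round(4),X.mean(0))
go((.445,-.110,.15),-.02)"
```

```text
[[ 0.5362 -0.1619  0.028 ]
 [ 0.5366 -0.2084  0.028 ]
 [ 0.3682 -0.2072  0.028 ]
 [ 0.3667 -0.1618  0.028 ]] [ 0.45189872 -0.18480826  0.028     ]
yaw 0.08 tilt [ 0.002  0.    -1.   ] turn z 0.1 shift [-0.0269  0.1524 -0.1294] pos [0.475  0.0419 0.0206] w 33.3 F [-1.8  0.8  5.2] t 9.7833
```

>>> jog_arm(turn=[[0,0,0],[0,0,0],[0,0,0],[0,0,0],[0,0,0],[0,0,0.1],[0,0,0],[0,0,0],[0,0,0],[0,0,0],[0,0,0],[0,0,0],[0,0,0],[0,0,0]], delta_pos=[[0,0,-0.01],[0,0,-0.03],[0,0,-0.03],[0,0,-0.03],[0,0,-0.01],[0,0,0],[-0.005,0.03,0],[-0.005,0.03,0],[-0.005,0.03,0],[-0.005,0.03,0],[-0.005,0.03,0],[0,0.002,0],[0,0,0],[0,0,0]], gripper=[0.02,0.02,0.02,0.02,0.02,0.02,0.02,0.02,0.02,0.02,0.02,0.02,0.02,0.02])

```text
time: 10.95
tool_pos: [0.4452, -0.1096, 0.1286]
tcp_rot: [-3.14, 0.034, 0.002]
wrist_force: [0.1, 0.0, -3.5]
width: 0.396
grip_force: 50.6
```

```bash
python3 -c "
from h import *
go((.444,-.110,.030),-.02)"
```

```text
yaw -0.021 tilt [-0.001  0.001 -1.   ] turn z -0.001 shift [-0.0012  0.0004  0.0986] pos [ 0.4452 -0.1096  0.1286] w 33.6 F [ 0.1  0.  -3.5] t 10.95
```

>>> jog_arm(turn=[[0,0,0],[0,0,0],[0,0,0],[0,0,0],[0,0,0],[0,0,0],[0,0,0]], delta_pos=[[-0.001,0,0.02],[0,0,0.03],[0,0,0.025],[0,0,0.015],[0,0,0.005],[0,0,0],[0,0,0]], gripper=[0.02,0.02,0.02,0.02,0.02,0.02,0.02])

```text
time: 11.53
tool_pos: [0.4453, -0.1093, 0.0346]
tcp_rot: [-3.141, 0.03, -0.0]
wrist_force: [-1.1, 0.4, -2.3]
width: 0.391
grip_force: 50.4
```

```bash
python3 -c "
from h import *
go((.444,-.110,.030),-.02)
print(proj('side',[.45,-.11,.03]));im=vision.read_camera('side')[120:220,260:400,::-1]
cv2.imwrite('pics/s3.png',cv2.resize(im,None,fx=5,fy=5,interpolation=cv2.INTER_CUBIC))"
```

```text
yaw -0.019 tilt [ 0.  0. -1.] turn z 0.001 shift [-0.0013  0.0008  0.0046] pos [ 0.4453 -0.1093  0.0346] w 33.2 F [-1.1  0.4 -2.3] t 11.5333
[[333.19395961 170.60287836]]
```

View pics/s3.png

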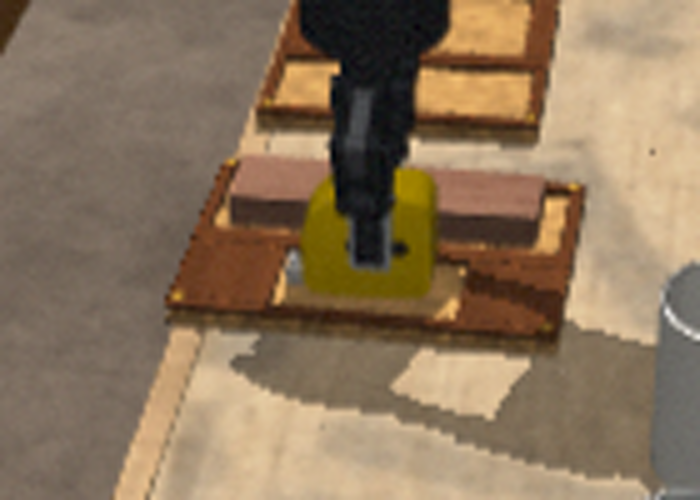

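Tape hangs over the short pocket, about 4 mm too far toward the far end (tongue 285 vs edge ~278; case 436 vs edge ~461). Shift back 4 mm, lower, release.

>>> jog_arm(turn=[[0,0,0],[0,0,0],[0,0,0],[0,0,0],[0,0,0],[0,0,0],[0,0,0],[0,0,0],[0,0,0],[0,0,0],[0,0,0],[0,0,0],[0,0,0],[0,0,0]], delta_pos=[[-0.004,0,0],[0,0,0.003],[0,0,0.002],[0,0,0],[0,0,0],[0,0,0],[0,0,0],[0,0,0],[0,0,-0.01],[0,0,-0.03],[0,0,-0.03],[0,0,-0.03],[0,0,-0.03],[0,0,0]], gripper=[0.02,0.02,0.02,0.02,0.052,0.052,0.052,0.052,0.052,0.052,0.052,0.085,0.085,0.085])

```text
time: 12.75
tool_pos: [0.4456, -0.1113, 0.167]
tcp_rot: [3.138, -0.032, 0.019]
wrist_force: [0.7, -0.6, -0.2]
width: 0.988
grip_force: 0.0
```

```bash
python3 -c "
from h import *
go((.4755,.352,.012),.075)"
```

```text
yaw -0.02 tilt [ 0.012 -0.004 -1.   ] turn z -0.095 shift [ 0.0645 -0.4598  0.155 ] pos [ 0.4456 -0.1113  0.167 ] w 84.0 F [ 0.7 -0.6 -0.2] t 12.75
```

>>> jog_arm(turn=[[0,0,-0.095],[0,0,0],[0,0,0],[0,0,0],[0,0,0],[0,0,0],[0,0,0],[0,0,0],[0,0,0],[0,0,0],[0,0,0],[0,0,0],[0,0,0],[0,0,0],[0,0,0],[0,0,0]], delta_pos=[[0,0,0],[0.005,-0.038,0],[0.005,-0.038,0],[0.005,-0.038,0],[0.005,-0.038,0],[0.005,-0.038,0],[0.005,-0.038,0],[0.005,-0.038,0],[0.005,-0.038,0],[0.005,-0.038,0],[0.005,-0.038,0],[0.005,-0.038,0],[0.006,-0.038,0],[0,-0.003,0],[0,0,0],[0,0,0]], gripper=[0.085,0.085,0.085,0.085,0.085,0.085,0.085,0.085,0.085,0.085,0.085,0.085,0.085,0.085,0.085,0.085])

```text
time: 14.08
tool_pos: [0.467, 0.3522, 0.1591]
tcp_rot: [3.138, 0.119, -0.001]
wrist_force: [-0.1, -1.2, 0.3]
width: 0.998
grip_force: 0.0
```

```bash
python3 -c "
from h import *
go((.4755,.352,.012),.075)
im=vision.read_camera('top')[165:250,320:465,::-1]
cv2.imwrite('pics/t4.png',cv2.resize(im,None,fx=5,fy=5,interpolation=cv2.INTER_CUBIC))
im=vision.read_camera('side')[120:220,260:400,::-1]
cv2.imwrite('pics/s4.png',cv2.resize(im,None,fx=5,fy=5,interpolation=cv2.INTER_CUBIC))"
```

```text
yaw 0.076 tilt [-0.001 -0.001 -1.   ] turn z 0.001 shift [0.0085 0.0008 0.1471] pos [0.467  0.3522 0.1591] w 84.8 F [-0.1 -1.2  0.3] t 14.0833
```

View pics/s4.png

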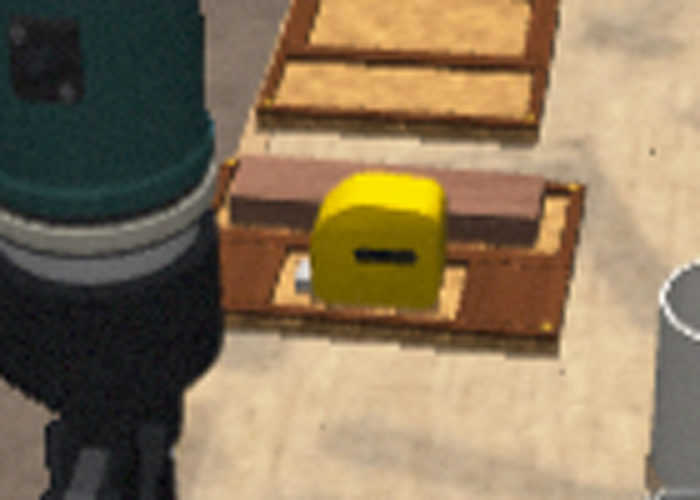

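View pics/t4.png

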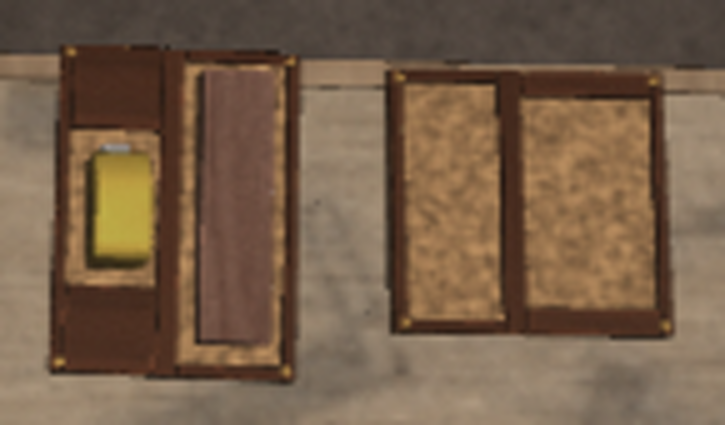

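Tape stands in the short pocket, roughly 16 px clear at both ends in the top view and about 3 mm off across; the long bar is unchanged. Now grasp the cork block.

>>> jog_arm(turn=[[0,0,0],[0,0,0],[0,0,0],[0,0,0],[0,0,0],[0,0,0],[0,0,0],[0,0,0],[0,0,0],[0,0,0],[0,0,0],[0,0,0],[0,0,0],[0,0,0],[0,0,0]], delta_pos=[[0.006,0.001,0.03],[0,0,0.03],[0,0,0.03],[0,0,0.03],[0,0,0.02],[0,0,0.007],[0,0,0],[0,0,0],[0,0,0],[0,0,0],[0,0,0],[0,0,0],[0,0,0],[0,0,0],[0,0,0]], gripper=[0.085,0.085,0.085,0.085,0.085,0.085,0.085,0.085,0.045,0.045,0.045,0.045,0.045,0.045,0.045], grip_force=40)

```text
time: 15.43
tool_pos: [0.4753, 0.3529, 0.0148]
tcp_rot: [-3.137, -0.118, -0.006]
wrist_force: [-0.4, -1.9, 6.5]
width: 0.711
grip_force: 44.8
```

```bash
python3 -c "
from h import *
go((.460,-.407,.13),-.012)"
```

```text
yaw 0.075 tilt [ 0.004  0.002 -1.   ] turn z 0.087 shift [-0.0061  0.7601 -0.1152] pos [0.4753 0.3529 0.0148] w 60.5 F [-0.4 -1.9  6.5] t 15.4333
```

>>> jog_arm(turn=[[0,0,0],[0,0,0],[0,0,0],[0,0,0],[0,0,0.087],[0,0,0],[0,0,0],[0,0,0],[0,0,0],[0,0,0],[0,0,0],[0,0,0],[0,0,0],[0,0,0],[0,0,0]], delta_pos=[[0,0,-0.01],[0,0,-0.03],[0,0,-0.04],[0,0,-0.04],[0,0,0],[0,0.038,0],[0,0.038,0],[0,0.038,0],[0,0.038,0],[0,0.038,0],[0,0.038,0],[0,0.038,0],[0,0.038,0],[0,0.038,0],[0,0.038,0]], gripper=[0.045,0.045,0.045,0.045,0.045,0.045,0.045,0.045,0.045,0.045,0.045,0.045,0.045,0.045,0.045])

```text
time: 16.68
tool_pos: [0.4685, -0.0297, 0.1333]
tcp_rot: [3.141, -0.018, 0.002]
wrist_force: [1.2, 0.0, -0.9]
width: 0.712
grip_force: 44.0
```

>>> jog_arm(turn=[[0,0,0],[0,0,0],[0,0,0],[0,0,0],[0,0,0],[0,0,0],[0,0,0],[0,0,0],[0,0,0],[0,0,0],[0,0,0],[0,0,0],[0,0,0]], delta_pos=[[0,0.038,0],[0,0.038,0],[0,0.038,0],[0,0.038,0],[0,0.038,0],[0,0.038,0],[0,0.038,0],[0,0.038,0],[0,0.038,0],[0,0.038,0],[0,0,0],[0,0,0],[0,0,0]], gripper=[0.045,0.045,0.045,0.045,0.045,0.045,0.045,0.045,0.045,0.045,0.045,0.045,0.045])

```text
time: 17.77
tool_pos: [0.4638, -0.4076, 0.1324]
tcp_rot: [-3.14, 0.02, 0.001]
wrist_force: [-0.7, 1.0, -0.7]
width: 0.716
grip_force: 44.1
```

```bash
python3 -c "
from h import *
go((.461,-.407,.0238),-.012)"
```

```text
yaw -0.013 tilt [-0.     0.001 -1.   ] turn z -0.001 shift [-0.0028 -0.0005  0.1086] pos [ 0.4638 -0.4076  0.1324] w 60.9 F [-0.7  1.  -0.7] t 17.7667
```

>>> jog_arm(turn=[[0,0,0],[0,0,0],[0,0,0],[0,0,0],[0,0,0],[0,0,0],[0,0,0],[0,0,0]], delta_pos=[[-0.003,0,0.03],[0,0,0.03],[0,0,0.025],[0,0,0.013],[0,0,0.005],[0,0,0.003],[0,0,0],[0,0,0]], gripper=[0.045,0.045,0.045,0.045,0.045,0.045,0.045,0.045])

```text
time: 18.43
tool_pos: [0.4624, -0.4087, 0.028]
tcp_rot: [3.14, -0.018, 0.003]
wrist_force: [-0.5, 0.7, -0.8]
width: 0.713
grip_force: 44.1
```

```bash
python3 -c "
from h import *
go((.461,-.407,.0238),-.012)"
```

```text
yaw -0.012 tilt [ 0.002 -0.002 -1.   ] turn z 0.0 shift [-0.0014 -0.0017  0.0042] pos [ 0.4624 -0.4087  0.028 ] w 60.6 F [-0.5  0.7 -0.8] t 18.4333
```

>>> jog_arm(turn=[[0,0,0],[0,0,0],[0,0,0],[0,0,0],[0,0,0],[0,0,0],[0,0,0],[0,0,0],[0,0,0],[0,0,0],[0,0,0],[0,0,0],[0,0,0]], delta_pos=[[-0.001,-0.001,0.003],[0,0,0.001],[0,0,0],[0,0,0],[0,0,0],[0,0,0],[0,0,0],[0,0,-0.01],[0,0,-0.03],[0,0,-0.03],[0,0,-0.03],[0,0,-0.03],[0,0,0]], gripper=[0.045,0.045,0.045,0.076,0.076,0.076,0.076,0.076,0.076,0.076,0.085,0.085,0.085])

```text
time: 19.52
tool_pos: [0.4638, -0.4105, 0.1611]
tcp_rot: [3.132, -0.019, 0.015]
wrist_force: [0.8, -0.6, 1.3]
width: 0.991
grip_force: 0.0
```

```bash
python3 -c "
from h import *
go((.482,.252,.012),.079)"
```

```text
yaw -0.012 tilt [ 0.01  -0.009 -1.   ] turn z -0.091 shift [ 0.0704 -0.659   0.1491] pos [ 0.4638 -0.4105  0.1611] w 84.2 F [ 0.8 -0.6  1.3] t 19.5167
```

>>> jog_arm(turn=[[0,0,-0.091],[0,0,0],[0,0,0],[0,0,0],[0,0,0],[0,0,0],[0,0,0],[0,0,0],[0,0,0],[0,0,0],[0,0,0],[0,0,0],[0,0,0],[0,0,0],[0,0,0],[0,0,0],[0,0,0],[0,0,0],[0,0,0],[0,0,0]], delta_pos=[[0,0,0],[0.004,-0.0385,0],[0.004,-0.0385,0],[0.004,-0.0385,0],[0.004,-0.0385,0],[0.004,-0.0385,0],[0.004,-0.0385,0],[0.004,-0.0385,0],[0.004,-0.0385,0],[0.004,-0.0385,0],[0.004,-0.0385,0],[0.004,-0.0385,0],[0.004,-0.0385,0],[0.004,-0.0385,0],[0.004,-0.0385,0],[0.004,-0.0385,0],[0.004,-0.0385,0],[0.004,-0.0385,0],[0,0,0],[0,0,0]], gripper=[0.085,0.085,0.085,0.085,0.085,0.085,0.085,0.085,0.085,0.085,0.085,0.085,0.085,0.085,0.085,0.085,0.085,0.085,0.085,0.085])

```text
time: 21.18
tool_pos: [0.4762, 0.2527, 0.1526]
tcp_rot: [-3.139, -0.13, -0.0]
wrist_force: [-0.3, 0.1, -0.1]
width: 0.992
grip_force: 0.0
```

```bash
python3 -c "
from h import *
go((.482,.252,.012),.079)
im=vision.read_camera('top')[165:250,165:465,::-1]
cv2.imwrite('pics/t5.png',cv2.resize(im[:,155:],None,fx=5,fy=5,interpolation=cv2.INTER_CUBIC))"
```

```text
yaw 0.083 tilt [ 0.  0. -1.] turn z 0.004 shift [0.0057 0.0012 0.1406] pos [0.4762 0.2527 0.1526] w 84.3 F [-0.3  0.1 -0.1] t 21.1833
```

View pics/t5.png

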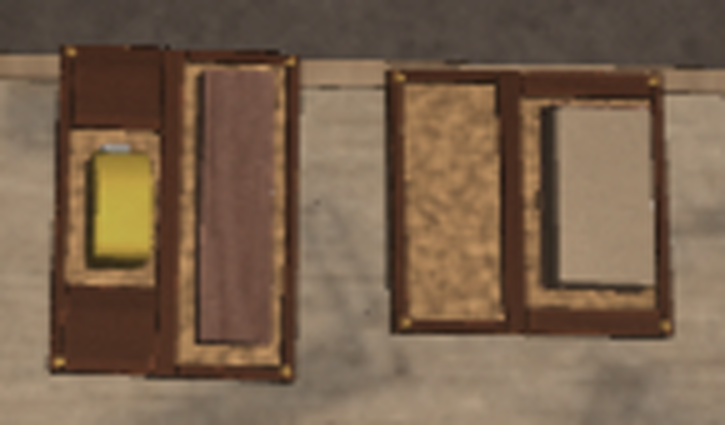

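Block sits in the wide pocket (base left edge 542 vs pocket 523, bottom 290 vs 308), about 3 mm off centre at most. Now grasp the short offcut.

>>> jog_arm(turn=[[0,0,0],[0,0,0],[0,0,0],[0,0,0],[0,0,0],[0,0,0],[0,0,0],[0,0,0],[0,0,0],[0,0,0],[0,0,0],[0,0,0],[0,0,0],[0,0,0],[0,0,0],[0,0,0],[0,0,0]], delta_pos=[[0.004,0.001,0.03],[0,0,0.03],[0,0,0.03],[0,0,0.03],[0,0,0.016],[0,0,0.004],[0,0,0],[0,0,0],[0,0,0],[0,0,0],[0,0,0],[0,0,0],[0,0,0],[0,0,0],[0,0,0],[0,0,0],[0,0,0]], gripper=[0.085,0.085,0.085,0.085,0.085,0.085,0.085,0.085,0.025,0.025,0.025,0.025,0.025,0.025,0.025,0.025,0.025], grip_force=40)

```text
time: 22.65
tool_pos: [0.4816, 0.2507, 0.0137]
tcp_rot: [-3.138, -0.124, -0.003]
wrist_force: [0.1, -0.6, 7.1]
width: 0.459
grip_force: 41.2
```

```bash
python3 -c "
from h import *
go((.460,-.322,.13),-.012)"
```

```text
yaw 0.079 tilt [ 0.002  0.001 -1.   ] turn z 0.091 shift [-0.0147  0.5729 -0.1163] pos [0.4816 0.2507 0.0137] w 39.0 F [ 0.1 -0.6  7.1] t 22.65
```

>>> jog_arm(turn=[[0,0,0],[0,0,0],[0,0,0],[0,0,0],[0,0,0.091],[0,0,0],[0,0,0],[0,0,0],[0,0,0],[0,0,0],[0,0,0],[0,0,0]], delta_pos=[[0,0,-0.01],[0,0,-0.03],[0,0,-0.04],[0,0,-0.04],[0,0,0],[-0.001,0.038,0],[-0.001,0.038,0],[-0.001,0.038,0],[-0.001,0.038,0],[-0.001,0.038,0],[-0.001,0.038,0],[-0.001,0.038,0]], gripper=[0.025,0.025,0.025,0.025,0.025,0.025,0.025,0.025,0.025,0.025,0.025,0.025])

```text
time: 23.65
tool_pos: [0.4694, -0.0173, 0.1326]
tcp_rot: [3.142, -0.018, 0.0]
wrist_force: [0.1, 0.4, -0.4]
width: 0.46
grip_force: 41.0
```

>>> jog_arm(turn=[[0,0,0],[0,0,0],[0,0,0],[0,0,0],[0,0,0],[0,0,0],[0,0,0],[0,0,0],[0,0,0],[0,0,0],[0,0,0]], delta_pos=[[-0.001,0.038,0],[-0.001,0.038,0],[-0.001,0.038,0],[-0.001,0.038,0],[-0.001,0.038,0],[-0.001,0.038,0],[-0.001,0.038,0],[0,0.038,0],[0,0,0],[0,0,0],[0,0,0]], gripper=[0.025,0.025,0.025,0.025,0.025,0.025,0.025,0.025,0.025,0.025,0.025])

```text
time: 24.57
tool_pos: [0.459, -0.3192, 0.132]
tcp_rot: [-3.14, 0.021, 0.002]
wrist_force: [0.2, -0.6, -2.4]
width: 0.459
grip_force: 41.2
```

```bash
python3 -c "
from h import *
go((.460,-.321,.0227),-.012)"
```

```text
yaw -0.013 tilt [-0.001  0.001 -1.   ] turn z -0.001 shift [0.0011 0.0018 0.1093] pos [ 0.459  -0.3192  0.132 ] w 39.0 F [ 0.2 -0.6 -2.4] t 24.5667
```

>>> jog_arm(turn=[[0,0,0],[0,0,0],[0,0,0],[0,0,0],[0,0,0],[0,0,0],[0,0,0],[0,0,0]], delta_pos=[[0,0.001,0.03],[0,0,0.03],[0,0,0.025],[0,0,0.015],[0,0,0.005],[0,0,0.003],[0,0,0],[0,0,0]], gripper=[0.025,0.025,0.025,0.025,0.025,0.025,0.025,0.025])

```text
time: 25.23
tool_pos: [0.4607, -0.3208, 0.0256]
tcp_rot: [3.14, -0.018, 0.003]
wrist_force: [-0.6, -0.2, 0.1]
width: 0.463
grip_force: 41.2
```

```bash
python3 -c "
from h import *
go((.460,-.321,.0227),-.012)"
```

```text
yaw -0.011 tilt [ 0.002 -0.001 -1.   ] turn z 0.001 shift [-0.0007  0.0002  0.0029] pos [ 0.4607 -0.3208  0.0256] w 39.3 F [-0.6 -0.2  0.1] t 25.2333
```

>>> jog_arm(turn=[[0,0,0],[0,0,0],[0,0,0],[0,0,0],[0,0,0],[0,0,0],[0,0,0],[0,0,0],[0,0,0],[0,0,0],[0,0,0],[0,0,0],[0,0,0],[0,0,0],[0,0,0],[0,0,0],[0,0,0],[0,0,0],[0,0,0]], delta_pos=[[0,0,0.002],[0,0,0],[0,0,0],[0,0,0],[0,0,0],[0,0,0],[0,0,-0.01],[0,0,-0.03],[0,0,-0.03],[0,0,-0.03],[0,0,-0.03],[0,-0.04,0],[0,-0.04,0],[0,-0.04,0],[0,-0.04,0],[0,-0.04,0],[0,-0.04,0],[0,-0.04,0],[0,-0.04,0]], gripper=[0.025,0.025,0.053,0.053,0.053,0.053,0.053,0.053,0.053,0.053,0.053,0.053,0.053,0.053,0.053,0.053,0.053,0.053,0.053])

```text
time: 26.82
tool_pos: [0.4633, 0.0011, 0.1534]
tcp_rot: [-3.142, 0.02, -0.002]
wrist_force: [1.4, 0.1, 0.1]
width: 0.619
grip_force: 0.0
```

>>> jog_arm(turn=[[0,0,0],[0,0,0],[0,0,0],[0,0,0],[0,0,0],[0,0,0],[0,0,0],[0,0,0],[0,0,0]], delta_pos=[[0,-0.04,0],[0,-0.04,0],[0,-0.04,0],[0,-0.04,0],[0,-0.04,0],[0,-0.04,0],[0,0,0],[0,0,0],[0,0,0]], gripper=[0.053,0.053,0.053,0.053,0.053,0.053,0.053,0.053,0.053])

```text
time: 27.57
tool_pos: [0.4662, 0.2391, 0.1526]
tcp_rot: [3.141, -0.017, -0.0]
wrist_force: [0.1, -0.2, -0.2]
width: 0.62
grip_force: 0.0
```

```bash
python3 -c "
from h import *
im=vision.read_camera('top')[165:250,320:465,::-1]
a=cv2.resize(im,None,fx=4,fy=4,interpolation=cv2.INTER_CUBIC)
im=vision.read_camera('side')[105:200,260:405,::-1]
cv2.imwrite('pics/t6.png',np.vstack([a[:,:],cv2.resize(im,(580,250),interpolation=cv2.INTER_CUBIC)]))
print(read_state()['tool_pos'])"
```

```text
[0.466346   0.23803293 0.15238461]
```

View pics/t6.png

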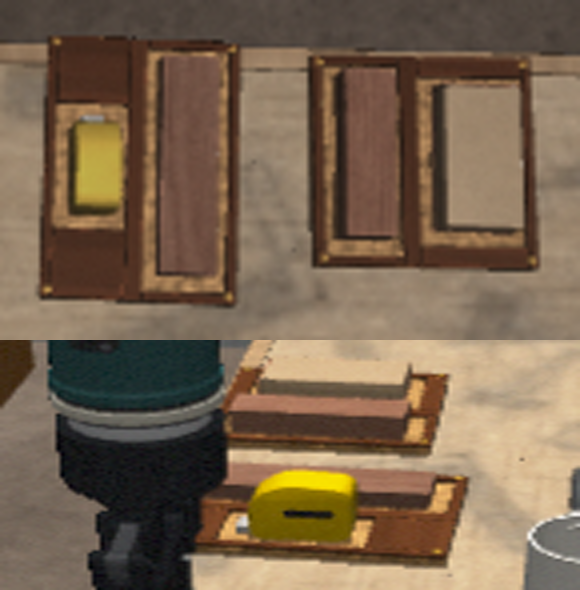

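All four sit flat in their pockets (short offcut base 336–391 between pocket edges 323–401). Handing in.

```bash
python3 -c "
from workcell import ticket; print(ticket.finish_job())"
```

```text
the job is handed in; nothing more can be done
None
```

Both kits are made up: in the last pictures all four things sit flat in their own pockets, about 3 mm off centre or less; I handed the job in at about 28 s on the robot's clock, and the hand-in gave no verdict.

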